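# Rack the gauge plate and lock the end stop at its mark

### The job

Take the gauge plate out of the blue tray and stand it on edge, fully down, in the empty slot of the rack (the one under the yellow tag). Then push the rack's sprung end stop along its rail until its yellow pointer is level with the red index clip and, holding it there, squeeze the red cam lever fully shut against the stop's fin. Finish still holding the stop and the shut lever in that squeeze, and leave the other plates, the fittings and the ferrule as they are.

Things in the scene. Friction and masses are not known exactly. Their poses are not given: they have to be found in the camera images.
- plate_mid (a point): Centre of the loose gauge plate, a steel plate 110 long (its x) x 8 thick (its y) x 75 high (its z, up), 0.1 to 0.25 kg, with four dark discs and a yellow band along its top edge. It starts standing on edge in the blue tray between two ribs 25 high; the tray (170 x 110, walls 30 high, fixed) has its floor 5 above the bench, so the plate's top is 80 above the bench.
- rack: The blue gauge-plate rack, fixed to the bench; base 360 x 170 x 12. Origin: centre of its underside. x runs along the slots and the rail, from the plates' end (-x) to the end stop's end (+x); y across; z up. Near -x: three slots along x, at y = -46, 0 and +46, each 133 long (x = -168 to -35), 10.5 wide, floor 12 and rim 36 above the bench, with 45-degree lead-ins about 17 wide at the rim; an end wall closes them at x = -168 (top 72 above the bench), their +x ends are open.
- slot_floor (a point): Middle (along and across) of the floor of the empty slot, 12 above the bench; its x runs along the slot as the rack's x. A yellow tag, 20 wide, top 82 above the bench, sits on the end wall over this slot, 72 from this point. Which of the three slots is empty varies. A plate standing in the next slot leaves 38 clear between its face and that of a plate in this slot.
- plate_a: One of the two like plates already in the rack; origin at the centre of its lower edge. Leave it standing.
- plate_b: The other of the two plates already in the rack; origin at the centre of its lower edge. Leave it standing.
- mark (a point): The red index clip on the rack's -y edge, at the length to set: a foot 18 wide and 16 high with a 5 wide upright, 32 high, at its middle; point 22 above the bench on its inner face. It is 13 to 51 (along x) beyond the slots' open ends.
- stop_pointer (a point): Tip of the yellow pointer of the sliding end stop, at the rack's -y edge, 22 above the bench, 5 from the clip when level with it. It is to have the same rack x as the mark. The stop is an aluminium face plate 6 thick (rack x), 144 wide (y), top 112 above the bench, that looks to the plates (rack -x); the pointer is level with the middle of its thickness, at y = -80. Behind it (+x) a fin stands square to its middle.
- end_stop (a joint): Slide of the end stop along the rail in m: 0 = at its outer end (where it starts), grows as it goes towards the plates (rack -x), to 0.118. A return spring of 3 to 4.5 N pushes it back to 0 whenever it is let go with the lever open; push on the back of the face plate or grip the fin. Once the lever is shut its cam bears on the rail and holds the stop.
- stop_fin: The black-faced grip fin of the stop, 12 thick (y), 50 long (x), its top 122 above the bench; origin at its middle, 95 above the bench. Its axes are the rack's. Its front end joins the back of the face plate 25 before the origin (-x). The carriage below, 70 wide, has its top 50 above the bench (57 at the bearing behind the lever); the space beside the fin above that is free, but for the lever on the -y side.
- cam_lever (a joint): Angle of the cam lever in rad: 0 = shut (upright beside the fin), 0.45 to 0.55 at the start (top leaning away from the fin, to -y), 0.58 fully open. Its hinge runs along x, 7 before the fin's origin (-x), 14 to -y of it and 45 below it. It stays where it is left; it takes some 5 N at the pad to move. Shut, fin and lever together are 24 thick, from y = +6 to -18 of the fin's origin; at the start some 52 to 60 over all at the top.
- lever_pad: The red pad of the cam lever, 29 long (x), 8 thick (y), 56 high (z); origin 45 along the lever from the hinge, 23 below the pad's free end. Shut, it is 7 before the fin's origin (-x), 14 to -y of it and level with it; its z leans with the lever.
- fitting_a: Steel hose fitting, hexagon 38 across, 78 high, standing on the bench. Leave it alone.
- fitting_b: Larger steel hose fitting, hexagon 46 across, 94 high, standing on the bench. Leave it alone.
- ferrule: Steel crimp ferrule, a cup 38 across, 40 high, standing on the bench. Leave it alone.

How it is judged:
On the way, in this order (a step that is already met when the one before it is completed fails the run):
1. the plate stands on edge in the empty slot, fully down, and is let go (z of plate_mid in the frame of slot_floor below 0.0415 m and y of plate_mid in the frame of slot_floor between -0.008 and 0.008 m and x of plate_mid in the frame of slot_floor between -0.018 and 0.018 m and angle between plate_mid's own z axis and vertical below 0.15 rad and contact force between the fingers and plate_c below 0.1 N), for 0.2 s.
2. the stop is held with its pointer level with the clip (within 5 mm), the lever still open (x of stop_pointer in the frame of mark between -0.005 and 0.005 m and value of joint cam_lever above 0.2 rad and contact force between the fingers and end_stop above 1 N), for 0.1 s.
At the end, for the whole second after the job is handed in: Plate at rest on edge in the tagged slot, down within 4 mm, within 18 mm of mid-slot along and 8 mm across, lean under 0.15 rad; pointer within 5 mm of the clip along the rail; lever shut (under 0.06 rad); fingers still squeezing fin and lever pad, over 3 N each (x of stop_pointer in the frame of mark between -0.005 and 0.005 m and value of joint cam_lever below 0.06 rad and contact force between the fingers and stop_fin above 3 N and contact force between the fingers and lever_pad above 3 N and z of plate_mid in the frame of slot_floor below 0.0415 m and y of plate_mid in the frame of slot_floor between -0.008 and 0.008 m and x of plate_mid in the frame of slot_floor between -0.018 and 0.018 m and angle between plate_mid's own z axis and vertical below 0.15 rad and linear speed of plate_c below 0.02 m/s); the arm keeps its last pose, push and grip.
It fails at once if a plate already in the rack is disturbed (distance of any of plate_a, plate_b from where it was at the start of the episode above 0.02 m or angle between any of plate_a, plate_b's own z axis and vertical above 0.25 rad).
It fails at once if a fitting or the ferrule is pushed or knocked over (distance of any of fitting_a, fitting_b, ferrule from where it was at the start of the episode above 0.02 m or angle between any of fitting_a, fitting_b, ferrule's own z axis and vertical above 0.4 rad).
It also fails if it takes over 54 s, if anything falls off the work surface, if the arm or the gripper's body presses on something with over 40 N, if the wrist force passes 120 N, or if a joint passes its speed limit or range.

### The arm

A 6-joint arm with a two-finger parallel gripper is mounted at the origin on the work surface. World frame = base frame: x ahead of the robot, y to its left, z up, the work surface at z = 0. Lengths are in m, angles in rad, forces in N, time in s.
With the tool pointing down it reaches from about 0.325 to 0.75 m from the base axis. Payload 7.6 kg.
Tool frame: the origin (TCP) lies midway between the tips of the shut fingers; the grasp point (between the pads) lies 19 mm behind it; z points along the fingers, y is the line along which they close (so a half turn about z gives the same grasp; the last joint's range is limited). The gripper opens to 85 mm and grips with 20 to 120 N. Pads are 22 mm wide; open, the fingers measure 114 mm over their backs; the gripper's body (76 mm by 85 mm) begins 54 mm behind the grasp point. The pads swing forward as they close: fully open they stand 13 mm farther back than shut.
Start: joints at [1.251, 0.052, 1.401, -0, 1.689, -0.07], TCP at [0.13, 0.509, 0.231] pointing down, gripper open.
Joint ranges: [-2.9, 2.9], [-0.91, 2.17], [0.12, 2.37], [-1.06, 4.2], [0.26, 2.73], [-2.93, 2.93]. Speed limits (rad/s): [2.57, 2.57, 3.01, 3.14, 3.14, 3.14].

### API

Orientations are given as a 3x3 rotation matrix whose columns are the frame's x, y, z axes.
In Python, from cell import ctrl, imaging gives the robot as it stands. The module is installed in compiled form; this text tells all that it offers.
- The arm moves only by the tool drive_tool, never from a script. Its argument "increments" is a list of rows, each an object with "delta_pos": the shift along the tool's x, y, z in m, a list of three; "angular": the turn, a rotation vector about the tool's x, y, z in degrees, a list of three; "gripper": the finger opening in m, from 0 to 0.0854. In form: [{"delta_pos": [x, y, z], "angular": [wx, wy, wz], "gripper": gripper}, ...]. A call has 1 to 8 rows; each row is the pose to reach, as a shift and turn from the pose commanded when the call began, along the tool's axes at that moment; what a row does not reach only later rows make up. A row lasts 1/12 s, in which the tool goes at most 41.7 mm and 7.16 degrees, less where a joint would pass 70% of its speed; a pose out of reach is approached as far as the arm can. A call with a gripper value outside its range is refused whole. The fingers move at their own pace and stop on an object; "newtons" is the grip in N (left out, the last holds). Time passes only in rows, so rows that repeat a pose let the fingers close. It gives the time, the measured TCP pose, the force, the opening and the grip force at its end, in the units of the state.
- ctrl.get_state(): the state, without advancing time (a new reading comes with each control period).
- imaging.grab_frame(name): name is "scene" or "side" or "wrist"; returns the picture (480x640x3 uint8, blue, green, red); there is no depth.
- imaging.camera_info(name): a dict with "intrinsics" (3x3 intrinsics, pixels), "k1" (the pictures are not rectified: a ray, as slopes to the right and down, at radius r is drawn at 1 + k1 r^2 times it, then the intrinsics apply), "extrinsics" (4x4, takes a point from camera to world coordinates). Camera axes: x right, y up, looking along -z (the intrinsics and any distortion apply to the point x, -y, -z); pixel columns grow to the right and rows downward; lengths in m; the calibration is good to about 2 mm. A picture is of the moment at which its call begins: read the wrist's pose just before it. camera_info takes no time and is no camera call; for the wrist camera it gives the pose at the moment of the call.
- ctrl.job_done(): hands the job in; it is judged then, once.
Trained networks look in the newest picture that a camera, given by its name, has taken for a name from the list of things; names that differ only in an ending like _2 or _b are one class to them, and where a whole thing is asked for, a point or a joint stands for the part that bears it (a point fixed in the world has none). Each returns a list of dicts, best first, with "score" (0 to 1); they miss things now and then, are a little off and sometimes report something else, mostly with a low value. They report only what shows in the picture. A call takes as long as a camera call.
- imaging.outline_of(camera, query): "mask" (480x640 bool, what is visible of it) and "pixel" ([column, row] in pixels, amid what is visible of it).
The state is a dict: "clock": time; "joints": joint angles; "qd": joint speeds; "joint_efforts": joint torques, N m; "tcp_pos": TCP position; "ee_rot": TCP orientation; "ft_force": force on the tool from outside, world axes, zero at the start; "ft_torque": the same for the moment, N m; "width": finger opening in m; "grip_force": force on a finger pad.
Only numpy, scipy, OpenCV 4.12 (cv2) and the standard library are available. Lean on these libraries where they do the work, as an engineer would, in place of code of your own. Each camera call takes 0.05 s, during which the arm holds its last target. There are 200 camera calls.

## Working session

There is one attempt and no reset: what is moved stays moved. The work goes in short steps, Python scripts to look and compute and a tool call to move; the robot and the scene stay as the last step left them, time stands still between calls to the robot, and variables do not carry over. Pictures are saved under pics/ and viewed, at most 12 in all, crops included, and the job is handed in when it is done.

Besides the shell and the picture viewer there is one more tool, called after ">>>" by a JSON object that holds its "method" and its "body". drive_tool: Moves the arm, as the interface text tells. Its arguments: {"type":"object","properties":{"increments":{"type":"array"},"newtons":{"type":"number"}},"required":["increments"]}

```bash
mkdir -p pics; cat > h.py <<'E'
import numpy as np, cv2
from cell import ctrl, imaging
def ray(cam,px,info=None):
    i=info or imaging.camera_info(cam); K=np.array(i["intrinsics"]);E=np.array(i["extrinsics"])
    p=cv2.undistortPoints(np.array(px,float).reshape(-1,1,2),K,np.array([i["k1"],0,0,0,0]))[:,0]
    d=np.c_[p[:,0],-p[:,1],-np.ones(len(p))]@E[:3,:3].T
    return E[:3,3],d
def onz(cam,px,z,info=None):
    o,d=ray(cam,px,info); z=np.broadcast_to(z,len(d)); return o+d*((z-o[2])/d[:,2])[:,None]
def proj(cam,P,info=None):
    i=info or imaging.camera_info(cam); K=np.array(i["intrinsics"]);E=np.array(i["extrinsics"])
    p=(np.atleast_2d(P)-E[:3,3])@E[:3,:3]; s=np.c_[p[:,0]/-p[:,2],-p[:,1]/-p[:,2]]
    s=s*(1+i["k1"]*(s**2).sum(1))[:,None]; return s@K[:2,:2].T+K[:2,2]
E
python3 - <<'E'
from h import *
for c in ["scene","side","wrist"]:
    im=imaging.grab_frame(c); cv2.imwrite(f"pics/{c}0.png",im)
    i=imaging.camera_info(c); print(c,np.round(i["extrinsics"],3).tolist(),i["k1"])
    for q in ["plate_mid","rack","plate_a","stop_fin","lever_pad","mark","stop_pointer","end_stop","fitting_a","ferrule"]:
        try: print(q,[(np.round(r["pixel"]).tolist(),round(r["score"],2),int(r["mask"].sum())) for r in imaging.outline_of(c,q)][:4])
        except Exception as e: print(q,e)
print(ctrl.get_state()["clock"])
E
```

```text
scene [[0.547, -0.566, 0.617, 1.293], [0.837, 0.382, -0.391, -0.46], [-0.014, 0.731, 0.682, 0.905], [0.0, 0.0, 0.0, 1.0]] 0.06165286990541243
plate_mid [([113.0, 319.0], 0.67, 639)]
rack [([326.0, 283.0], 0.74, 10825)]
plate_a [([264.0, 274.0], 0.9, 1015), ([278.0, 288.0], 0.55, 1168)]
stop_fin [([367.0, 224.0], 0.87, 357)]
lever_pad []
mark [([340.0, 316.0], 0.5, 108)]
stop_pointer [([355.0, 237.0], 0.76, 2087)]
end_stop [([360.0, 236.0], 0.85, 2234)]
fitting_a [([410.0, 190.0], 0.92, 379), ([203.0, 385.0], 0.72, 895)]
ferrule [([444.0, 225.0], 0.89, 348), ([410.0, 191.0], 0.17, 386)]
side [[0.874, 0.366, -0.32, 0.146], [-0.486, 0.663, -0.569, -0.72], [0.004, 0.653, 0.757, 1.007], [0.0, 0.0, 0.0, 1.0]] -0.1102350641403475
plate_mid [([390.0, 403.0], 0.93, 860), ([358.0, 273.0], 0.17, 707)]
rack [([327.0, 251.0], 0.71, 8120)]
plate_a [([356.0, 272.0], 0.65, 712), ([341.0, 283.0], 0.63, 700)]
stop_fin [([301.0, 203.0], 0.52, 187)]
lever_pad [([320.0, 201.0], 0.54, 82)]
mark []
stop_pointer [([309.0, 216.0], 0.58, 1614)]
end_stop [([311.0, 216.0], 0.97, 1665)]
fitting_a [([445.0, 330.0], 0.69, 548), ([232.0, 189.0], 0.53, 256)]
ferrule [([311.0, 214.0], 0.56, 1632), ([279.0, 173.0], 0.55, 232), ([322.0, 198.0], 0.33, 96)]
wrist [[0.248, -0.919, -0.305, 0.051], [0.969, 0.235, 0.077, 0.529], [0.001, -0.315, 0.949, 0.375], [0.0, 0.0, 0.0, 1.0]] -0.03773720426088374
plate_mid []
rack [([150.0, 478.0], 0.39, 76)]
plate_a []
stop_fin []
lever_pad []
mark []
stop_pointer []
end_stop []
fitting_a []
ferrule []
1.65
```

```bash
python3 - <<'E'
import cv2
a=cv2.imread("pics/scene0.png")[150:450,60:500]; b=cv2.imread("pics/side0.png")[140:460,200:500]
cv2.imwrite("pics/s1.png",cv2.resize(a,None,fx=1.8,fy=1.8,interpolation=cv2.INTER_CUBIC)); cv2.imwrite("pics/d1.png",cv2.resize(b,None,fx=1.85,fy=1.85,interpolation=cv2.INTER_CUBIC))
E
```

```text
(no output)
```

View pics/s1.png

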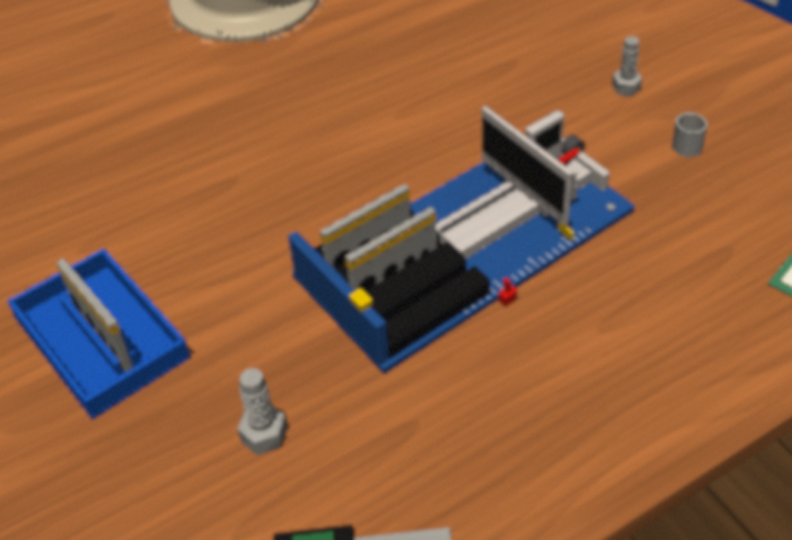

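View pics/d1.png

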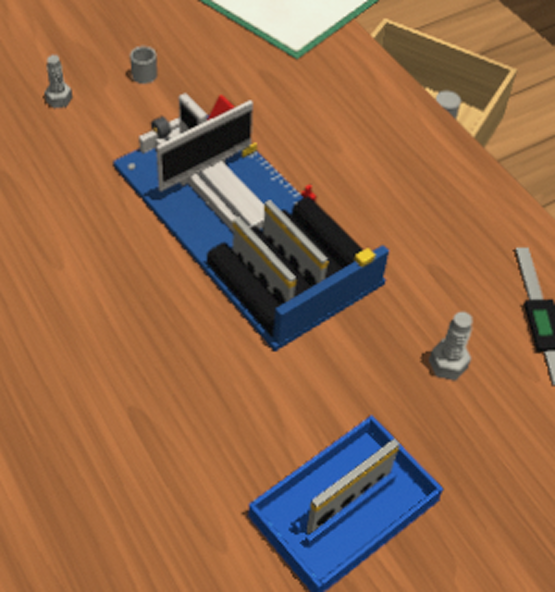

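The scene picture shows the empty slot on the rack's -y side: tag at crop (360,298), clip at (508,290), and the plate in the tray at (95,300). The side picture agrees: tag at (365,256), plate top from (312,500) to (398,447).

```bash
python3 - <<'E'
from h import *
from scipy.optimize import least_squares
S=lambda l:np.array(l)/1.8+[60,150]
D=lambda l:np.array(l)/1.85+[200,140]
obs=[("scene",S([[385,370],[633,207],[386,325],[293,236],[360,294]]),[[-.18,-.085,0],[.18,-.085,.012],[-.18,-.085,.072],[-.18,.085,.072],[-.174,-.046,.082]]),
("side",D([[275,347],[115,160],[385,284],[386,250],[275,311]]),[[-.18,.085,0],[.18,.085,.012],[-.18,-.085,0],[-.18,-.085,.072],[-.18,.085,.072]])]
I={c:imaging.camera_info(c) for c in("scene","side")}
def T(p,P): c,s=np.cos(p[2]),np.sin(p[2]); P=np.array(P); return np.c_[p[0]+c*P[:,0]-s*P[:,1],p[1]+s*P[:,0]+c*P[:,1],P[:,2]]
f=lambda p:np.concatenate([(proj(c,T(p,P),I[c])-u).ravel() for c,u,P in obs])
g=onz("scene",[[326,283]],0.03)[0]
best=min((least_squares(f,[g[0],g[1],a]) for a in np.arange(0,6.3,.8)),key=lambda r:r.cost)
p=best.x;print("rack",np.round(p,4),np.round(best.fun,1))
print("slot",T(p,[[-.1015,-.046,.012]]),"fin",T(p,[[.14,0,.095]]))
print("mark",T(p,[[0,0,0]])*0, onz("scene",S([[508,282]]),.03))
print("pl scene",onz("scene",S([[62,262],[127,330]]),.08)); print("pl side",onz("side",D([[312,501],[398,447]]),.08))
q=imaging.grab_frame("scene");r=imaging.outline_of("scene","plate_mid")
for c,px in [("scene",[[410,190],[203,385],[444,225]]),("side",[[445,330],[232,189],[279,173]])]: print("fit",onz(c,px,.03))
s=ctrl.get_state();print(s["tcp_pos"],np.round(s["ee_rot"],3).tolist())
E
```

```text
rack [0.5889 0.0028 1.6724] [ 0.2  2.2  2.4 -1.8 -2.7  2.2 -3.9 -3.1  1.1  0.6 -1.5  0.5 -2.1 -2.1
 -1.1 -1.8  2.6 -3.2  0.1  0.8]
slot [[ 0.64497778 -0.09347146  0.012     ]] fin [[0.57472944 0.14212018 0.095     ]]
mark [[0. 0. 0.]] [[ 0.68200183 -0.01032688  0.03      ]]
pl scene [[ 0.44291406 -0.39467745  0.08      ]
 [ 0.5630698  -0.37189959  0.08      ]]
pl side [[ 0.43570106 -0.39670961  0.08      ]
 [ 0.54205913 -0.39011254  0.08      ]]
fit [[ 0.47853768  0.32451841  0.03      ]
 [ 0.69279429 -0.30502697  0.03      ]
 [ 0.61408269  0.30635294  0.03      ]]
fit [[ 0.68791605 -0.30527922  0.03      ]
 [ 0.47009451  0.30729344  0.03      ]
 [ 0.60453099  0.30402356  0.03      ]]
[0.12978153 0.50874131 0.23135361] [[-0.969, 0.247, 0.0], [0.247, 0.969, 0.0], [0.0, 0.0, -1.0]]
```

>>> {"method": "drive_tool", "body": {"increments": [{"delta_pos": [-0.313, -0.136, -0.03], "angular": [0, 0, -20], "gripper": 0.05}, {"delta_pos": [-0.313, -0.136, -0.03], "angular": [0, 0, -20], "gripper": 0.05}, {"delta_pos": [-0.313, -0.136, -0.03], "angular": [0, 0, -20], "gripper": 0.05}, {"delta_pos": [-0.313, -0.136, -0.03], "angular": [0, 0, -20], "gripper": 0.05}, {"delta_pos": [-0.313, -0.136, -0.03], "angular": [0, 0, -20], "gripper": 0.05}, {"delta_pos": [-0.313, -0.136, -0.03], "angular": [0, 0, -20], "gripper": 0.05}, {"delta_pos": [-0.313, -0.136, -0.03], "angular": [0, 0, -20], "gripper": 0.05}, {"delta_pos": [-0.313, -0.136, -0.03], "angular": [0, 0, -20], "gripper": 0.05}]}}

```text
clock: 2.42
tcp_pos: [0.3833, 0.3116, 0.2598]
ee_rot: [[-0.995, -0.099, 0.001], [-0.099, 0.995, 0.001], [-0.001, 0.0, -1.0]]
ft_force: [-0.3, 0.2, 0.9]
width: 0.05
grip_force: 0.0
```

>>> {"method": "drive_tool", "body": {"increments": [{"delta_pos": [-0.088, -0.302, -0.04], "angular": [0, 0, 0], "gripper": 0.05}, {"delta_pos": [-0.088, -0.302, -0.04], "angular": [0, 0, 0], "gripper": 0.05}, {"delta_pos": [-0.088, -0.302, -0.04], "angular": [0, 0, 0], "gripper": 0.05}, {"delta_pos": [-0.088, -0.302, -0.04], "angular": [0, 0, 0], "gripper": 0.05}, {"delta_pos": [-0.088, -0.302, -0.04], "angular": [0, 0, 0], "gripper": 0.05}, {"delta_pos": [-0.088, -0.302, -0.04], "angular": [0, 0, 0], "gripper": 0.05}, {"delta_pos": [-0.088, -0.302, -0.04], "angular": [0, 0, 0], "gripper": 0.05}, {"delta_pos": [-0.088, -0.302, -0.04], "angular": [0, 0, 0], "gripper": 0.05}]}}

```text
clock: 3.08
tcp_pos: [0.5003, 0.0179, 0.2999]
ee_rot: [[-0.995, -0.097, 0.001], [-0.097, 0.995, -0.001], [-0.001, -0.001, -1.0]]
ft_force: [0.9, 0.1, 0.7]
width: 0.0501
grip_force: 0.0
```

```bash
python3 - <<'E'
from h import *
import json
i=imaging.camera_info("wrist"); cv2.imwrite("pics/w1.png",imaging.grab_frame("wrist"))
json.dump({k:np.array(v).tolist() for k,v in i.items()},open("w1.json","w"))
print(ctrl.get_state()["tcp_pos"])
E
```

```text
[0.50118717 0.01542023 0.29990561]
```

View pics/w1.png

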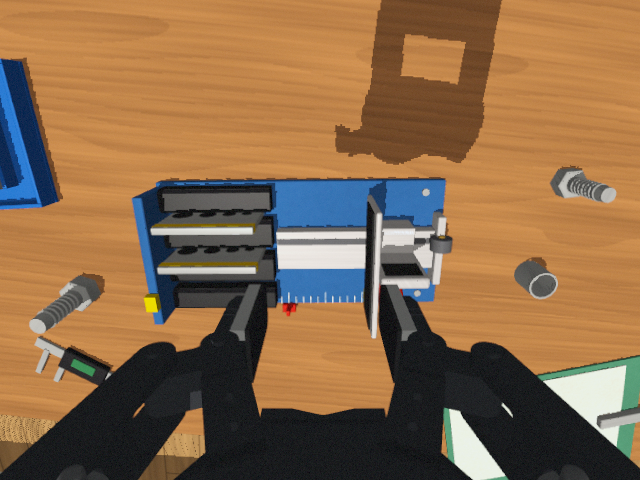

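The wrist picture shows the rack from above: base corners at (444,179) and (434,302), wall top from (136,197) to (156,323), clip at (289,309), stop face at x of about 375. The slot at the bottom, by the tag (152,303), is empty.

```bash
cat > rackfit.py <<'E'
from h import *
import json
from scipy.optimize import least_squares
I=json.load(open("w1.json"))
u=np.array([[444,179],[434,302],[136,197],[156,323],[152,303]])
P=[[.18,.085,.012],[.18,-.085,.012],[-.18,.085,.072],[-.18,-.085,.072],[-.174,-.046,.082]]
def T(p,P): c,s=np.cos(p[2]),np.sin(p[2]); P=np.array(P); return np.c_[p[0]+c*P[:,0]-s*P[:,1],p[1]+s*P[:,0]+c*P[:,1],P[:,2]]
r=least_squares(lambda p:(proj("wrist",T(p,P),I)-u).ravel(),[.59,0,1.67]); p=r.x
def loc(W): W=np.atleast_2d(W)-[p[0],p[1],0]; c,s=np.cos(p[2]),np.sin(p[2]); return np.c_[c*W[:,0]+s*W[:,1],-s*W[:,0]+c*W[:,1],W[:,2]]
if __name__=="__main__":
    print(p,np.degrees(p[2]),np.round(r.fun,1)); print("slot",T(p,[[-.1015,-.046,.012]]))
    for n,px,z in [("clip top",[[290,305]],.032),("clip foot l/r",[[282,309],[298,309]],.016),("slot ends",[[276,306],[271,185]],.036),("face top ends",[[371,198],[374,335]],.112),("fin top",[[405,270]],.1)]: print(n,np.round(loc(onz("wrist",px,z,I)),4).tolist())
E
python3 rackfit.py
python3 - <<'E'
from h import *
s=ctrl.get_state(); R=np.array(s["ee_rot"]); print(R.T@(np.array([.495,-.385,.26])-s["tcp_pos"]))
E
```

```text
[5.88275883e-01 1.05757446e-03 1.67227606e+00] 95.81436026972507 [ 3.9  1.   0.8 -0.1 -4.3 -4.6  0.1  5.   0.1  1.3]
slot [[ 0.64432175 -0.09526018  0.012     ]]
clip top [[-0.0181, -0.0765, 0.032]]
clip foot l/r [[-0.031, -0.0922, 0.016], [-0.009, -0.0923, 0.016]]
slot ends [[-0.036, -0.0756, 0.036], [-0.0342, 0.0845, 0.036]]
face top ends [[0.0721, 0.0868, 0.112], [0.0813, -0.0673, 0.112]]
fin top [[0.1129, 0.0053, 0.1]]
[ 0.04374421 -0.3979857   0.04075445]
```

>>> {"method": "drive_tool", "body": {"increments": [{"delta_pos": [0.044, -0.398, 0.04], "angular": [0, 0, 0], "gripper": 0.05}, {"delta_pos": [0.044, -0.398, 0.04], "angular": [0, 0, 0], "gripper": 0.05}, {"delta_pos": [0.044, -0.398, 0.04], "angular": [0, 0, 0], "gripper": 0.05}, {"delta_pos": [0.044, -0.398, 0.04], "angular": [0, 0, 0], "gripper": 0.05}, {"delta_pos": [0.044, -0.398, 0.04], "angular": [0, 0, 0], "gripper": 0.05}, {"delta_pos": [0.044, -0.398, 0.04], "angular": [0, 0, 0], "gripper": 0.05}, {"delta_pos": [0.044, -0.398, 0.04], "angular": [0, 0, 0], "gripper": 0.05}, {"delta_pos": [0.044, -0.398, 0.04], "angular": [0, 0, 0], "gripper": 0.05}]}}

```text
clock: 3.8
tcp_pos: [0.4955, -0.3123, 0.2661]
ee_rot: [[-0.995, -0.099, 0.0], [-0.099, 0.995, 0.0], [-0.0, -0.0, -1.0]]
ft_force: [0.4, 0.9, 0.1]
width: 0.0498
grip_force: 0.0
```

>>> {"method": "drive_tool", "body": {"increments": [{"delta_pos": [0, -0.07, 0], "angular": [0, 0, 0], "gripper": 0.05}, {"delta_pos": [0, -0.07, 0], "angular": [0, 0, 0], "gripper": 0.05}, {"delta_pos": [0, -0.07, 0], "angular": [0, 0, 0], "gripper": 0.05}]}}

```text
clock: 4.05
tcp_pos: [0.5016, -0.3847, 0.2638]
ee_rot: [[-0.996, -0.094, -0.003], [-0.094, 0.996, 0.001], [0.002, 0.001, -1.0]]
ft_force: [-0.5, 1.5, -1.5]
width: 0.0499
grip_force: 0.0
```

```bash
python3 - <<'E'
from h import *
import json
i=imaging.camera_info("wrist"); cv2.imwrite("pics/w2.png",imaging.grab_frame("wrist"))
json.dump({k:np.array(v).tolist() for k,v in i.items()},open("w2.json","w"))
s=ctrl.get_state();print(s["tcp_pos"],s["ee_rot"],s["clock"])
for r in imaging.outline_of("wrist","plate_mid"):
    m=r["mask"]; ys,xs=np.nonzero(m); print(r["score"],r["pixel"],xs.min(),xs.max(),ys.min(),ys.max(),m.sum())
E
```

```text
[ 0.5021404  -0.3822911   0.26437957] [[-0.99540876 -0.09569638 -0.00190025]
 [-0.09569939  0.99540906  0.00156104]
 [ 0.00174214  0.00173573 -0.99999698]] 4.1
0.74 [319.2, 185.1] 311 325 127 245 1079
```

View pics/w2.png

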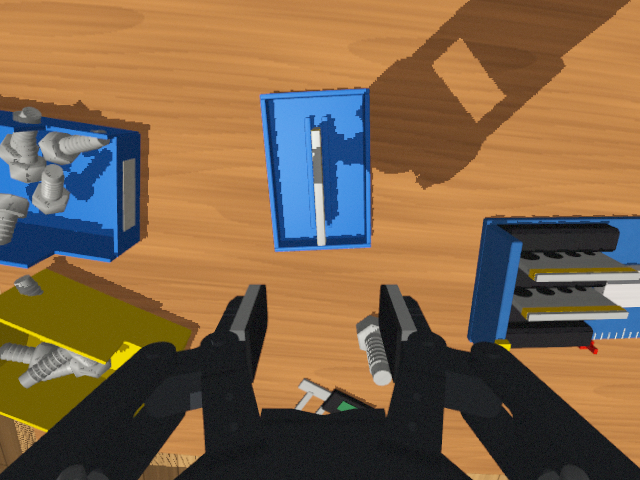

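The wrist picture shows the plate's top edge in the tray, running from (315.5,128) to (322,245).

```bash
python3 - <<'E'
from h import *
import json
I=json.load(open("w2.json"))
W=onz("wrist",[[315.5,128],[321.5,245]],.08,I); m=W.mean(0); d=W[1]-W[0]; print(W,m,np.linalg.norm(d),np.degrees(np.arctan2(d[1],d[0])))
s=ctrl.get_state(); R=np.array(s["ee_rot"]); print(R.T@(np.array([m[0],m[1],.043])-s["tcp_pos"]),np.degrees(np.arctan2(R[1,1],R[0,1])))
E
```

```text
[[ 0.43576631 -0.39681288  0.08      ]
 [ 0.54618549 -0.38119612  0.08      ]] [ 0.4909759 -0.3890045  0.08     ] 0.11151806804479039 8.050039771942446
[ 0.01217784 -0.00747583  0.22218499] 95.59780083281555
```

>>> {"method": "drive_tool", "body": {"increments": [{"delta_pos": [0.012, -0.007, 0.13], "angular": [0, 0, -2.4], "gripper": 0.05}, {"delta_pos": [0.012, -0.007, 0.13], "angular": [0, 0, -2.4], "gripper": 0.05}, {"delta_pos": [0.012, -0.007, 0.13], "angular": [0, 0, -2.4], "gripper": 0.05}, {"delta_pos": [0.012, -0.007, 0.13], "angular": [0, 0, -2.4], "gripper": 0.05}, {"delta_pos": [0.012, -0.007, 0.13], "angular": [0, 0, -2.4], "gripper": 0.05}, {"delta_pos": [0.012, -0.007, 0.13], "angular": [0, 0, -2.4], "gripper": 0.05}]}}

```text
clock: 4.65
tcp_pos: [0.4928, -0.3879, 0.1392]
ee_rot: [[-0.99, -0.142, 0.003], [-0.142, 0.99, -0.002], [-0.002, -0.002, -1.0]]
ft_force: [-0.2, -0.8, 1.1]
width: 0.0499
grip_force: 0.0
```

```bash
python3 - <<'E'
from h import *
i=imaging.camera_info("wrist"); im=imaging.grab_frame("wrist"); cv2.imwrite("pics/w3.png",im)
s=ctrl.get_state(); R=np.array(s["ee_rot"]); print(s["tcp_pos"],np.degrees(np.arctan2(R[1,1],R[0,1])))
print(R.T@(np.array([.491,-.389,.043])-s["tcp_pos"]))
for r in imaging.outline_of("wrist","plate_mid"):
    ys,xs=np.nonzero(r["mask"]); print(r["score"],r["pixel"],xs.min(),xs.max(),ys.min(),ys.max())
    ends=[[xs[ys==y].mean(),y] for y in (ys.min()+3,(ys.min()+ys.max())//2,ys.max()-3)]; print(ends, onz("wrist",ends,.08,i))
E
```

```text
[ 0.49323323 -0.38848537  0.14038679] 98.13844484538768
[0.00267145 0.00022815 0.09737685]
0.9 [318.1, 231.6] 313 326 145 324
[[np.float64(320.5), np.int64(148)], [np.float64(320.0), np.int64(234)], [np.float64(320.0), np.int64(321)]] [[ 0.43268237 -0.39768289  0.08      ]
 [ 0.48325517 -0.39087349  0.08      ]
 [ 0.54359828 -0.38241976  0.08      ]]
```

View pics/w3.png

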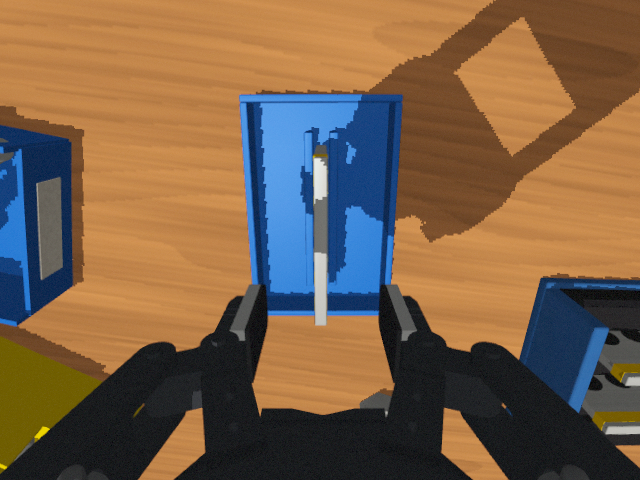

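The plate now runs straight up the middle between the fingers, from (320,148) to (320,321).

>>> {"method": "drive_tool", "body": {"increments": [{"delta_pos": [0.004, 0, 0.097], "angular": [0, 0, 0], "gripper": 0.05}, {"delta_pos": [0.004, 0, 0.097], "angular": [0, 0, 0], "gripper": 0.05}, {"delta_pos": [0.004, 0, 0.097], "angular": [0, 0, 0], "gripper": 0.05}, {"delta_pos": [0.004, 0, 0.097], "angular": [0, 0, 0], "gripper": 0.05}, {"delta_pos": [0.004, 0, 0.097], "angular": [0, 0, 0], "gripper": 0.0}, {"delta_pos": [0.004, 0, 0.097], "angular": [0, 0, 0], "gripper": 0.0}, {"delta_pos": [0.004, 0, 0.097], "angular": [0, 0, 0], "gripper": 0.0}, {"delta_pos": [0.004, 0, 0.097], "angular": [0, 0, 0], "gripper": 0.0}], "newtons": 50}}

```text
clock: 5.42
tcp_pos: [0.4891, -0.3899, 0.0425]
ee_rot: [[-0.99, -0.141, 0.004], [-0.141, 0.99, -0.004], [-0.004, -0.004, -1.0]]
ft_force: [-0.1, -0.2, 5.2]
width: 0.0076
grip_force: 49.6
```

>>> {"method": "drive_tool", "body": {"increments": [{"delta_pos": [0, 0, -0.04], "angular": [0, 0, 0], "gripper": 0.0}, {"delta_pos": [0, 0, -0.08], "angular": [0, 0, 0], "gripper": 0.0}, {"delta_pos": [0, 0, -0.12], "angular": [0, 0, 0], "gripper": 0.0}, {"delta_pos": [0, 0, -0.16], "angular": [0, 0, 0], "gripper": 0.0}, {"delta_pos": [-0.02, 0.028, -0.18], "angular": [0, 0, 7], "gripper": 0.0}, {"delta_pos": [-0.04, 0.055, -0.18], "angular": [0, 0, 14], "gripper": 0.0}, {"delta_pos": [-0.06, 0.083, -0.18], "angular": [0, 0, 21], "gripper": 0.0}, {"delta_pos": [-0.08, 0.11, -0.18], "angular": [0, 0, 28], "gripper": 0.0}]}}

```text
clock: 6.08
tcp_pos: [0.552, -0.2673, 0.2209]
ee_rot: [[-0.938, 0.347, 0.002], [0.347, 0.938, -0.001], [-0.002, -0.0, -1.0]]
ft_force: [0.2, -0.4, -1.5]
width: 0.0071
grip_force: 51.0
```

>>> {"method": "drive_tool", "body": {"increments": [{"delta_pos": [-0.003, 0.024, 0], "angular": [0, 0, 7.1], "gripper": 0.0}, {"delta_pos": [-0.007, 0.048, 0], "angular": [0, 0, 14.2], "gripper": 0.0}, {"delta_pos": [-0.01, 0.072, 0], "angular": [0, 0, 21.3], "gripper": 0.0}, {"delta_pos": [-0.014, 0.096, 0], "angular": [0, 0, 28.4], "gripper": 0.0}, {"delta_pos": [-0.017, 0.12, 0], "angular": [0, 0, 35.5], "gripper": 0.0}, {"delta_pos": [-0.02, 0.145, 0], "angular": [0, 0, 42.6], "gripper": 0.0}, {"delta_pos": [-0.024, 0.17, 0], "angular": [0, 0, 49.7], "gripper": 0.0}, {"delta_pos": [-0.027, 0.193, 0], "angular": [0, 0, 56.8], "gripper": 0.0}]}}

```text
clock: 6.75
tcp_pos: [0.6431, -0.0948, 0.2202]
ee_rot: [[-0.224, 0.975, 0.001], [0.975, 0.224, -0.0], [-0.0, 0.001, -1.0]]
ft_force: [-0.4, -0.0, -1.9]
width: 0.0076
grip_force: 51.0
```

>>> {"method": "drive_tool", "body": {"increments": [{"delta_pos": [0, 0, 0], "angular": [0, 0, 7.1], "gripper": 0.0}, {"delta_pos": [0, 0, 0], "angular": [0, 0, 7.1], "gripper": 0.0}, {"delta_pos": [0, 0, 0], "angular": [0, 0, 7.1], "gripper": 0.0}]}}

```text
clock: 7.0
tcp_pos: [0.6425, -0.0963, 0.2198]
ee_rot: [[-0.112, 0.994, 0.001], [0.994, 0.112, -0.0], [-0.0, 0.001, -1.0]]
ft_force: [-0.5, -0.3, -1.9]
width: 0.0073
grip_force: 51.0
```

```bash
python3 - <<'E'
from h import *
import json
i=imaging.camera_info("wrist"); cv2.imwrite("pics/w4.png",imaging.grab_frame("wrist"))
json.dump({k:np.array(v).tolist() for k,v in i.items()},open("w4.json","w"))
s=ctrl.get_state();R=np.array(s["ee_rot"]);print(s["tcp_pos"],np.degrees(np.arctan2(R[1,1],R[0,1])),s["clock"])
E
```

```text
[ 0.64233418 -0.09676495  0.21973259] 6.380220257606636 7.05
```

View pics/w4.png

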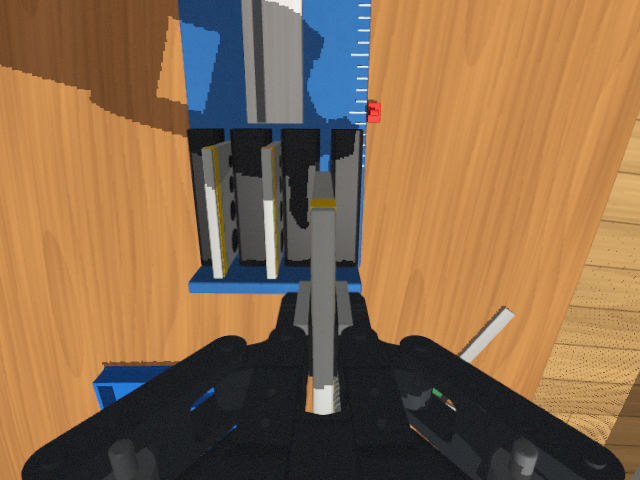

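The wrist picture shows the empty slot at columns 320–331 at its open end (row 129), the wall's top outer edge at row 292 (columns 189–361), the clip at (374,112), and the held plate above the slot.

```bash
cat > fit4.py <<'E'
from h import *
import json
from scipy.optimize import least_squares
I=json.load(open("w4.json"))
def loc(p,W): W=np.atleast_2d(W)-[p[0],p[1],0]; c,s=np.cos(p[2]),np.sin(p[2]); return np.c_[c*W[:,0]+s*W[:,1],-s*W[:,0]+c*W[:,1],W[:,2]]
A=lambda px,z:onz("wrist",px,z,I)
con=[(A([[189,292]],.072),-.18,.085),(A([[361,292]],.072),-.18,-.085),(A([[210,129],[340,129]],.036),-.035,None),
(A([[370,20],[364,165]],.012),None,-.085),(A([[180,10],[188.5,125]],.012),None,.085)]
pl=[(A([[213,278],[271,278]],.087),),(A([[208,148],[268.5,147]],.087),)]
def f(p):
    o=[]
    for W,x,y in con:
        q=loc(p,W)
        if x is not None:o+=list(q[:,0]-x)
        if y is not None:o+=list(q[:,1]-y)
    return np.array(o)
r=least_squares(f,[.588,.001,1.672],x_scale=[.01,.01,.01]); p=r.x
if __name__=="__main__":
    print(p,np.degrees(p[2]),np.round(r.fun*1e3,1))
    c,s=np.cos(p[2]),np.sin(p[2]); t=p[:2]+np.array([[c,-s],[s,c]])@[-.1015,-.046]; print("slot",t)
    L=lambda px,z:np.round(loc(p,A(px,z))*1e3,1).tolist()
    print("plates",L([[219,276],[272,277],[208,148],[268.5,147]],.087)); print("gap",L([[320,129],[331,129]],.036),"clip",L([[369,112],[381,112],[374,102],[374,122]],.016),L([[374,111]],.032))
    print("held top end",L([[310,203],[335,203],[313,410],[338,410]],.257),"bottom far",L([[315,173],[332,173]],.182))
    st=ctrl.get_state(); R=np.array(st["ee_rot"]); print("delta",R.T@(np.array([*t,.05])-st["tcp_pos"]), "tcp yaw y",np.degrees(np.arctan2(R[1,1],R[0,1])))
E
python3 fit4.py
```

```text
[5.88494501e-01 8.39130060e-05 1.67538880e+00] 95.99270714414915 [ 0.1 -5.6  1.6  5.5 -1.1 -0.6  0.7  0.8 -1.8  0.3]
slot [ 0.64483991 -0.09605892]
plates [[-155.9, 45.2, 87.0], [-156.4, -0.5, 87.0], [-47.7, 44.6, 87.0], [-46.9, -1.9, 87.0]]
gap [[-35.7, -40.8, 36.0], [-35.7, -50.6, 36.0]] clip [[-20.9, -86.3, 16.0], [-20.8, -97.5, 16.0], [-12.0, -90.6, 16.0], [-29.9, -91.4, 16.0]] [[-20.0, -88.8, 32.0]]
held top end [[-47.4, -39.5, 257.0], [-47.3, -47.1, 257.0], [-129.1, -40.2, 257.0], [-129.0, -49.8, 257.0]] bottom far [[-50.7, -39.4, 182.0], [-50.6, -48.1, 182.0]]
delta [0.00047349 0.00248835 0.16973365] tcp yaw y 6.380220257606636
```

>>> {"method": "drive_tool", "body": {"increments": [{"delta_pos": [0.0005, 0.0025, 0.035], "angular": [0, 0, 0.4], "gripper": 0.0}, {"delta_pos": [0.0005, 0.0025, 0.07], "angular": [0, 0, 0.4], "gripper": 0.0}, {"delta_pos": [0.0005, 0.0025, 0.1], "angular": [0, 0, 0.4], "gripper": 0.0}, {"delta_pos": [0.0005, 0.0025, 0.12], "angular": [0, 0, 0.4], "gripper": 0.0}, {"delta_pos": [0.0005, 0.0025, 0.12], "angular": [0, 0, 0.4], "gripper": 0.0}, {"delta_pos": [0.0005, 0.0025, 0.12], "angular": [0, 0, 0.4], "gripper": 0.0}]}}

```text
clock: 7.55
tcp_pos: [0.6443, -0.0961, 0.0989]
ee_rot: [[-0.102, 0.995, -0.002], [0.995, 0.102, 0.0], [0.001, -0.002, -1.0]]
ft_force: [0.9, 0.5, -0.9]
width: 0.0074
grip_force: 50.9
```

>>> {"method": "drive_tool", "body": {"increments": [{"delta_pos": [0, 0.0005, 0.01], "angular": [0, 0, 0], "gripper": 0.0}, {"delta_pos": [0, 0.0005, 0.02], "angular": [0, 0, 0], "gripper": 0.0}, {"delta_pos": [0, 0.0005, 0.028], "angular": [0, 0, 0], "gripper": 0.0}, {"delta_pos": [0, 0.0005, 0.036], "angular": [0, 0, 0], "gripper": 0.0}, {"delta_pos": [0, 0.0005, 0.043], "angular": [0, 0, 0], "gripper": 0.0}, {"delta_pos": [0, 0.0005, 0.049], "angular": [0, 0, 0], "gripper": 0.0}, {"delta_pos": [0, 0.0005, 0.049], "angular": [0, 0, 0], "gripper": 0.0}]}}

```text
clock: 8.13
tcp_pos: [0.6455, -0.0953, 0.0498]
ee_rot: [[-0.101, 0.995, 0.0], [0.995, 0.101, 0.0], [0.0, 0.0, -1.0]]
ft_force: [-0.2, -0.1, -0.8]
width: 0.0073
grip_force: 51.0
```

>>> {"method": "drive_tool", "body": {"increments": [{"delta_pos": [0, 0, 0], "angular": [0, 0, 0], "gripper": 0.028}, {"delta_pos": [0, 0, 0], "angular": [0, 0, 0], "gripper": 0.028}, {"delta_pos": [0, 0, 0], "angular": [0, 0, 0], "gripper": 0.028}, {"delta_pos": [0, 0, 0], "angular": [0, 0, 0], "gripper": 0.028}, {"delta_pos": [0, 0, -0.03], "angular": [0, 0, 0], "gripper": 0.028}, {"delta_pos": [0, 0, -0.07], "angular": [0, 0, 0], "gripper": 0.028}, {"delta_pos": [0, 0, -0.11], "angular": [0, 0, 0], "gripper": 0.028}, {"delta_pos": [0, 0, -0.15], "angular": [0, 0, 0], "gripper": 0.028}]}}

```text
clock: 8.8
tcp_pos: [0.645, -0.0954, 0.202]
ee_rot: [[-0.101, 0.995, -0.0], [0.995, 0.101, 0.0], [0.0, -0.0, -1.0]]
ft_force: [1.3, 0.3, -0.4]
width: 0.0275
grip_force: 0.0
```

>>> {"method": "drive_tool", "body": {"increments": [{"delta_pos": [0.04, -0.005, -0.02], "angular": [0, 0, 0], "gripper": 0.085}, {"delta_pos": [0.08, -0.01, -0.04], "angular": [0, 0, 0], "gripper": 0.085}, {"delta_pos": [0.12, -0.015, -0.05], "angular": [0, 0, 0], "gripper": 0.085}, {"delta_pos": [0.16, -0.02, -0.05], "angular": [0, 0, 0], "gripper": 0.085}, {"delta_pos": [0.2, -0.025, -0.05], "angular": [0, 0, 0], "gripper": 0.085}, {"delta_pos": [0.22, -0.027, -0.05], "angular": [0, 0, 0], "gripper": 0.085}, {"delta_pos": [0.22, -0.027, -0.05], "angular": [0, 0, 0], "gripper": 0.085}]}}

```text
clock: 9.38
tcp_pos: [0.5952, 0.1255, 0.2508]
ee_rot: [[-0.107, 0.994, 0.001], [0.994, 0.107, 0.002], [0.001, 0.001, -1.0]]
ft_force: [-0.3, -0.7, 1.2]
width: 0.085
grip_force: 0.0
```

```bash
python3 - <<'E'
from h import *
import json
i=imaging.camera_info("wrist"); cv2.imwrite("pics/w5.png",imaging.grab_frame("wrist"))
json.dump({k:np.array(v).tolist() for k,v in i.items()},open("w5.json","w"))
s=ctrl.get_state();R=np.array(s["ee_rot"]);print(s["tcp_pos"],np.degrees(np.arctan2(R[1,1],R[0,1])),s["clock"])
E
```

```text
[0.59582598 0.12299255 0.25059778] 6.013119938312137 9.4333
```

View pics/w5.png

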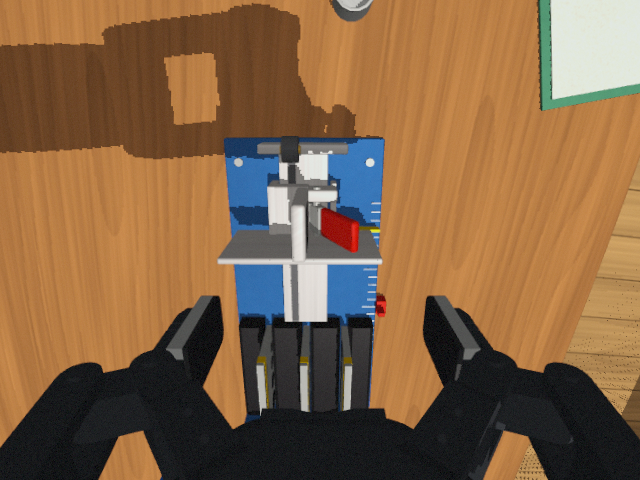

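The wrist picture shows the plate standing in the slot (column 347), the fin top at columns 293–305 over rows 205–260, the face top at row 260, the red lever leaning right to (358,250), the pointer at (377,231) and the clip at (381,305).

```bash
python3 - <<'E'
from h import *
import json, fit4
I=json.load(open("w5.json")); p=fit4.p
L=lambda px,z:np.round(fit4.loc(p,onz("wrist",px,z,I))*1e3,1).tolist()
print("fin top far/near",L([[293,205],[304,205],[293,260],[305,260]],.122)); print("face top",L([[219,263],[381,263],[300,263],[227,231]],.112))
print("pointer",L([[380,231],[372,231]],.022),"clip",L([[381,300],[381,305],[381,310]],.025),L([[377,306],[385,306]],.016))
print("base corners",L([[225,138],[384,139]],.012),"lever top",L([[358,250],[358,222],[352,235]],.11),"plate",L([[348,361],[262,361],[304,361]],.087))
st=ctrl.get_state();print("tcp",fit4.loc(p,st["tcp_pos"])*1e3)
E
```

```text
fin top far/near [[134.5, 3.6, 122.0], [134.5, -5.1, 122.0], [87.3, 4.8, 122.0], [87.3, -5.2, 122.0]]
face top [[80.0, 70.1, 112.0], [80.3, -70.4, 112.0], [80.2, -0.3, 112.0], [109.3, 60.6, 112.0]]
pointer [[79.1, -83.4, 22.0], [79.1, -74.5, 22.0]] clip [[-5.6, -88.7, 25.0], [-12.2, -89.0, 25.0], [-19.0, -89.4, 25.0]] [[-18.9, -85.9, 16.0], [-18.9, -95.7, 16.0]]
base corners [[178.6, 82.9, 12.0], [177.7, -84.1, 12.0]] lever top [[91.6, -50.3, 110.0], [116.8, -49.5, 110.0], [105.2, -44.7, 110.0]] plate [[-42.5, -46.6, 87.0], [-42.8, 43.4, 87.0], [-42.5, -0.6, 87.0]]
tcp [[121.47154666 -20.12330161 250.59777619]]
```

>>> {"method": "drive_tool", "body": {"increments": [{"delta_pos": [-0.0115, 0, 0.04], "angular": [0, 0, 0], "gripper": 0.075}, {"delta_pos": [-0.0115, 0, 0.08], "angular": [0, 0, 0], "gripper": 0.075}, {"delta_pos": [-0.0115, 0, 0.12], "angular": [0, 0, 0], "gripper": 0.075}, {"delta_pos": [-0.0115, 0, 0.15], "angular": [0, 0, 0], "gripper": 0.075}, {"delta_pos": [-0.0115, 0, 0.174], "angular": [0, 0, 0], "gripper": 0.075}, {"delta_pos": [-0.0115, 0, 0.174], "angular": [0, 0, 0], "gripper": 0.075}, {"delta_pos": [-0.0115, 0, 0.174], "angular": [0, 0, 0], "gripper": 0.075}], "newtons": 30}}

```text
clock: 10.02
tcp_pos: [0.5972, 0.1081, 0.0755]
ee_rot: [[-0.099, 0.995, -0.002], [0.995, 0.099, -0.0], [-0.0, -0.002, -1.0]]
ft_force: [-0.1, 1.0, 0.8]
width: 0.0751
grip_force: 0.0
```

```bash
python3 - <<'E'
from h import *
import fit4
st=ctrl.get_state();print("tcp",fit4.loc(fit4.p,st["tcp_pos"])*1e3,st["ft_force"],st["width"],st["clock"])
E
```

```text
tcp [[106.47318906 -19.95421166  75.50826808]] [-0.0675479   1.01669367  0.79950717] 0.07508126657547044 10.0167
```

>>> {"method": "drive_tool", "body": {"increments": [{"delta_pos": [-0.008, 0, 0], "angular": [0, 0, 0], "gripper": 0.075}, {"delta_pos": [-0.016, 0, 0], "angular": [0, 0, 0], "gripper": 0.075}, {"delta_pos": [-0.027, 0, 0], "angular": [0, 0, 0], "gripper": 0.075}, {"delta_pos": [-0.039, 0, 0], "angular": [0, 0, 0], "gripper": 0.075}, {"delta_pos": [-0.051, 0, 0], "angular": [0, 0, 0], "gripper": 0.075}, {"delta_pos": [-0.063, 0, 0], "angular": [0, 0, 0], "gripper": 0.075}, {"delta_pos": [-0.075, 0, 0], "angular": [0, 0, 0], "gripper": 0.075}, {"delta_pos": [-0.085, 0, 0], "angular": [0, 0, 0], "gripper": 0.075}]}}

```text
clock: 10.68
tcp_pos: [0.6063, 0.0232, 0.0765]
ee_rot: [[-0.1, 0.995, 0.0], [0.995, 0.1, 0.0], [0.0, 0.0, -1.0]]
ft_force: [0.8, 5.0, 2.5]
width: 0.0749
grip_force: 2.3
```

>>> {"method": "drive_tool", "body": {"increments": [{"delta_pos": [-0.008, 0, 0], "angular": [0, 0, 0], "gripper": 0.075}, {"delta_pos": [-0.014, 0, 0], "angular": [0, 0, 0], "gripper": 0.075}, {"delta_pos": [-0.014, 0, 0], "angular": [0, 0, 0], "gripper": 0.075}, {"delta_pos": [-0.014, 0, 0], "angular": [0, 0, 0], "gripper": 0.075}]}}

```text
clock: 11.02
tcp_pos: [0.6073, 0.0106, 0.076]
ee_rot: [[-0.1, 0.995, -0.001], [0.995, 0.1, 0.0], [0.0, -0.001, -1.0]]
ft_force: [0.7, 3.9, 2.1]
width: 0.0753
grip_force: 1.8
```

```bash
python3 - <<'E'
from h import *
import fit4,json
for c in ("wrist","scene","side"):
    i=imaging.camera_info(c); im=imaging.grab_frame(c); cv2.imwrite(f"pics/{c}6.png",im); json.dump({k:np.array(v).tolist() for k,v in i.items()},open(f"{c}6.json","w"))
st=ctrl.get_state();print("tcp",fit4.loc(fit4.p,st["tcp_pos"])*1e3,st["ft_force"],st["width"],st["clock"])
w=cv2.imread("pics/wrist6.png")[60:420,60:580]
s=cv2.imread("pics/scene6.png")[240:360,280:410]
cv2.imwrite("pics/m6.png",np.hstack([cv2.resize(w,(400,277)),cv2.resize(s,(300,277),interpolation=cv2.INTER_CUBIC)]))
E
```

```text
tcp [[  9.15599849 -19.8077546   75.95918937]] [-0.70236551  3.16834016  3.64456442] 0.07512466278501533 11.1667
```

View pics/m6.png

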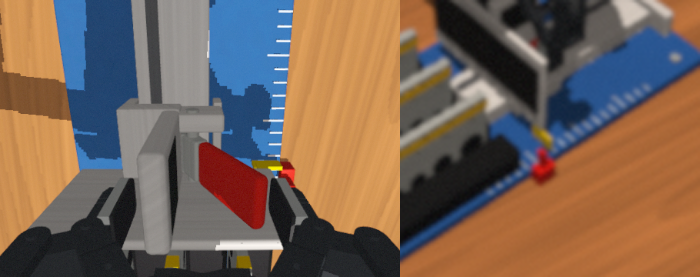

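The picture shows the fingers bearing on the face plate's back, straddling the fin and the red lever. The pointer is at about (403,275) and the clip at about (434,282), so a little push is left to do.

```bash
cat > pc.py <<'E'
from h import *
import fit4,json,sys
n=sys.argv[1]
for c in ("wrist","scene"):
    I=json.load(open(f"{c}{n}.json")); im=cv2.imread(f"pics/{c}{n}.png"); hsv=cv2.cvtColor(im,cv2.COLOR_BGR2HSV)
    P=np.array([[fit4.p[0],fit4.p[1],0]])
    def W(q): c_,s_=np.cos(fit4.p[2]),np.sin(fit4.p[2]); return [fit4.p[0]+c_*q[0]-s_*q[1],fit4.p[1]+s_*q[0]+c_*q[1],q[2]]
    e=np.round(proj(c,[W([-.02,-.09,.022])],I)[0]).astype(int); print(c,"expect",e)
    for nm,lo,hi in (("yellow",(22,120,90),(33,255,255)),("red",(0,150,60),(6,255,255))):
        m=cv2.inRange(hsv,lo,hi); k,lab,stt,cen=cv2.connectedComponentsWithStats(m)
        for j in range(1,k):
            if stt[j,4]>12 and np.hypot(*(cen[j]-e))<60:
                x,y,w,h,a=stt[j]; print(nm,stt[j],cen[j].round(1), np.round(fit4.loc(fit4.p,onz(c,[cen[j],[x+w/2,y],[x+w/2,y+h]],.022,I))*1e3,1).tolist())
E
python3 pc.py 6
python3 - <<'E'
import cv2
a=cv2.imread("pics/wrist6.png")[245:315,370:465]; cv2.imwrite("pics/z6.png",cv2.resize(a,None,fx=6,fy=6,interpolation=cv2.INTER_NEAREST))
E
```

```text
wrist expect [435 295]
yellow [387 269  40  13 404] [407.4 274.1] [[-5.7, -71.7, 22.0], [-2.2, -71.2, 22.0], [-11.0, -71.9, 22.0]]
red [422 270  22  34 411] [433.8 284.9] [[-13.1, -88.7, 22.0], [-3.0, -87.3, 22.0], [-26.6, -89.6, 22.0]]
scene expect [342 309]
yellow [338 295   7   9  30] [341.4 298.6] [[-3.1, -70.2, 22.0], [3.1, -63.4, 22.0], [-12.1, -80.8, 22.0]]
red [337 309  10  10  66] [342.  313.9] [[-27.6, -100.0, 22.0], [-19.6, -90.9, 22.0], [-35.8, -109.4, 22.0]]
```

View pics/z6.png

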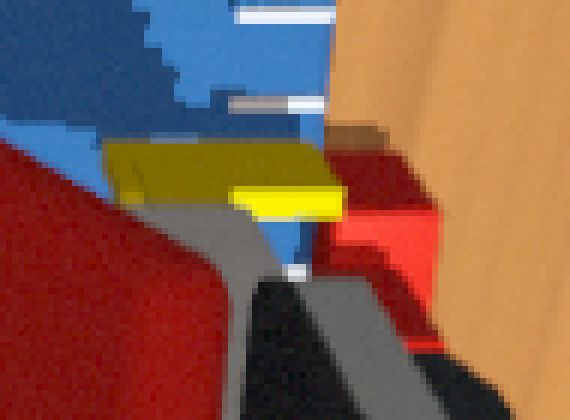

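The zoom shows the pointer's top face at about (417,279), the clip's foot +x top edge at row 280, column 441, and the upright's top edge at about (441,302).

```bash
python3 - <<'E'
from h import *
import fit4,json
I=json.load(open("wrist6.json"))
L=lambda px,z:np.round(fit4.loc(fit4.p,onz("wrist",px,z,I))*1e3,1).tolist()
print("foot+x",L([[441,279.7]],.016),"upright +x top",L([[437,302]],.032))
for z in(.022,.024,.026): print(z,L([[421,276],[421,281.7],[427,279]],z))
print("pointer low edge",L([[405,268.7]],.018), "ticks",L([[420,247.5],[420,262.3],[420,290.5]],.012))
print("face top front", L([[300,0]],.112)) 
E
```

```text
foot+x [[-12.6, -95.1, 16.0]] upright +x top [[-19.4, -88.3, 32.0]]
0.022 [[-7.0, -80.2, 22.0], [-10.9, -80.6, 22.0], [-9.0, -84.1, 22.0]]
0.024 [[-6.0, -79.6, 24.0], [-9.8, -79.9, 24.0], [-8.0, -83.5, 24.0]]
0.026 [[-5.0, -79.0, 26.0], [-8.8, -79.3, 26.0], [-7.0, -82.8, 26.0]]
pointer low edge [[-3.8, -71.0, 18.0]] ticks [[7.9, -80.9, 12.0], [-2.2, -81.8, 12.0], [-22.4, -83.5, 12.0]]
face top front [[118.0, -14.4, 112.0]]
```

>>> {"method": "drive_tool", "body": {"increments": [{"delta_pos": [-0.007, 0, 0], "angular": [0, 0, 0], "gripper": 0.075}, {"delta_pos": [-0.013, 0, 0], "angular": [0, 0, 0], "gripper": 0.075}, {"delta_pos": [-0.013, 0, 0], "angular": [0, 0, 0], "gripper": 0.075}, {"delta_pos": [-0.013, 0, 0], "angular": [0, 0, 0], "gripper": 0.075}]}}

```text
clock: 11.5
tcp_pos: [0.6087, -0.0022, 0.076]
ee_rot: [[-0.101, 0.995, -0.001], [0.995, 0.101, 0.0], [0.0, -0.0, -1.0]]
ft_force: [-0.6, 4.2, 1.4]
width: 0.0747
grip_force: 1.9
```

```bash
python3 - <<'E'
from h import *
import fit4,json
for c in ("wrist","scene"):
    i=imaging.camera_info(c); im=imaging.grab_frame(c); cv2.imwrite(f"pics/{c}7.png",im); json.dump({k:np.array(v).tolist() for k,v in i.items()},open(f"{c}7.json","w"))
st=ctrl.get_state();print("tcp",fit4.loc(fit4.p,st["tcp_pos"])*1e3,st["ft_force"],st["width"],st["clock"])
a=cv2.imread("pics/wrist7.png")[230:310,370:465]; b=cv2.imread("pics/scene7.png")[270:340,300:380]
cv2.imwrite("pics/z7.png",np.hstack([cv2.resize(a,(428,360),interpolation=cv2.INTER_NEAREST),cv2.resize(b,(360,360),interpolation=cv2.INTER_CUBIC)]))
E
python3 pc.py 7
```

```text
tcp [[ -4.09880109 -19.8245988   75.97872451]] [-0.01237042  2.71964716  1.6984765 ] 0.07501747080697639 11.6
wrist expect [437 276]
yellow [388 269  40  13 406] [407.6 274.1] [[-18.4, -71.9, 22.0], [-15.0, -71.9, 22.0], [-23.8, -72.5, 22.0]]
red [423 253  23  37 637] [434.6 271.1] [[-16.5, -88.3, 22.0], [-4.6, -87.1, 22.0], [-29.5, -89.5, 22.0]]
scene expect [342 309]
yellow [333 299   7   6  26] [336.2 301.2] [[-15.2, -68.9, 22.0], [-11.1, -65.0, 22.0], [-21.1, -76.6, 22.0]]
red [337 309  10  11  65] [342.1 314. ] [[-27.6, -100.3, 22.0], [-19.6, -90.9, 22.0], [-37.4, -111.2, 22.0]]
```

View pics/z7.png

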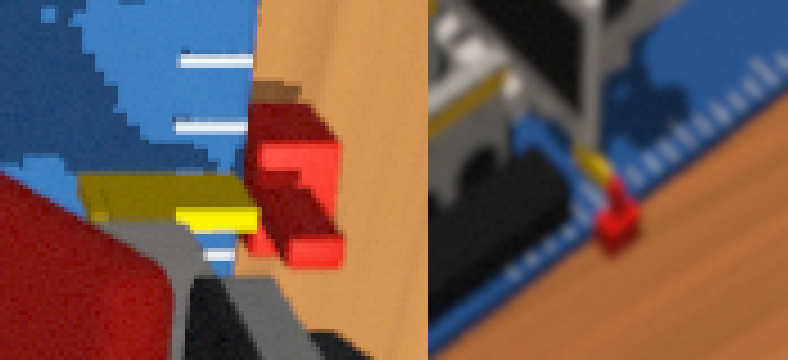

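Pointer and clip are level within about 1.5 mm in both views, and the push is holding. Next I close on fin and lever while shifting the grip centre onto the shut pair.

>>> {"method": "drive_tool", "body": {"increments": [{"delta_pos": [0, -0.003, 0], "angular": [0, 0, 0], "gripper": 0.072}, {"delta_pos": [0, -0.006, 0], "angular": [0, 0, 0], "gripper": 0.065}, {"delta_pos": [0, -0.009, 0], "angular": [0, 0, 0], "gripper": 0.055}, {"delta_pos": [0, -0.012, 0], "angular": [0, 0, 0], "gripper": 0.045}, {"delta_pos": [0, -0.014, 0], "angular": [0, 0, 0], "gripper": 0.035}, {"delta_pos": [0, -0.014, 0], "angular": [0, 0, 0], "gripper": 0.028}, {"delta_pos": [0, -0.014, 0], "angular": [0, 0, 0], "gripper": 0.015}, {"delta_pos": [0, -0.014, 0], "angular": [0, 0, 0], "gripper": 0.015}], "newtons": 40}}

```text
clock: 12.27
tcp_pos: [0.5941, -0.0036, 0.08]
ee_rot: [[-0.101, 0.995, -0.001], [0.995, 0.101, -0.0], [-0.0, -0.001, -1.0]]
ft_force: [-19.8, 3.3, 24.6]
width: 0.0223
grip_force: 40.2
```

>>> {"method": "drive_tool", "body": {"increments": [{"delta_pos": [0, 0, 0], "angular": [0, 0, 0], "gripper": 0.01}, {"delta_pos": [0, 0, 0], "angular": [0, 0, 0], "gripper": 0.01}, {"delta_pos": [0, 0, 0], "angular": [0, 0, 0], "gripper": 0.01}, {"delta_pos": [0, 0, 0], "angular": [0, 0, 0], "gripper": 0.01}]}}

```text
clock: 12.6
tcp_pos: [0.5941, -0.0036, 0.08]
ee_rot: [[-0.101, 0.995, -0.001], [0.995, 0.101, -0.0], [-0.0, -0.001, -1.0]]
ft_force: [-18.6, 4.2, 24.1]
width: 0.0228
grip_force: 40.4
```

```bash
python3 - <<'E'
from h import *
import fit4,json
for c in ("wrist","scene"):
    i=imaging.camera_info(c); im=imaging.grab_frame(c); cv2.imwrite(f"pics/{c}8.png",im); json.dump({k:np.array(v).tolist() for k,v in i.items()},open(f"{c}8.json","w"))
st=ctrl.get_state();print("tcp",fit4.loc(fit4.p,st["tcp_pos"])*1e3,st["ft_force"],st["width"],st["grip_force"],st["clock"])
w=cv2.imread("pics/wrist8.png")[60:420,100:580]
b=cv2.imread("pics/scene8.png")[270:340,300:380]
cv2.imwrite("pics/z8.png",np.hstack([cv2.resize(w,(480,360)),cv2.resize(b,(320,360),interpolation=cv2.INTER_CUBIC)]))
E
python3 pc.py 8
```

```text
tcp [[-4.26540822 -5.19227449 79.99665594]] [-20.35352437   3.95498079  23.97413517] 0.0224483276869494 40.39701908826828 12.7
wrist expect [458 273]
yellow [409 266  41  13 400] [429.4 271. ] [[-18.3, -71.8, 22.0], [-14.8, -71.6, 22.0], [-23.8, -72.4, 22.0]]
red [444 251  24  35 593] [455.7 268.4] [[-16.6, -88.2, 22.0], [-4.9, -87.0, 22.0], [-28.8, -89.8, 22.0]]
scene expect [342 309]
yellow [333 298   7   7  24] [335.9 301.1] [[-15.6, -68.4, 22.0], [-9.4, -63.1, 22.0], [-21.1, -76.6, 22.0]]
red [337 309  10  11  67] [342.1 314. ] [[-27.6, -100.3, 22.0], [-19.6, -90.9, 22.0], [-37.4, -111.2, 22.0]]
```

View pics/z8.png

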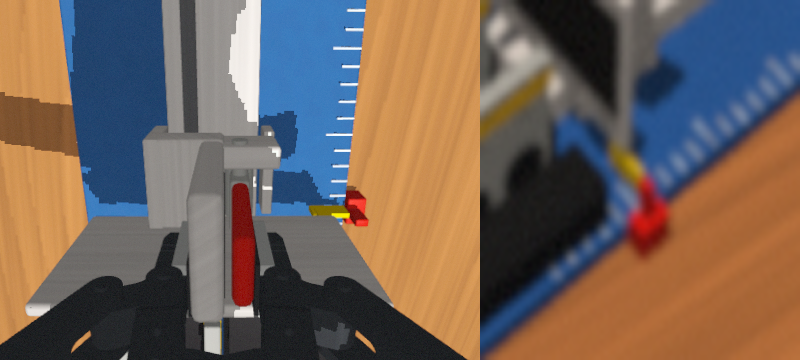

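The lever is shut (opening 22 mm), the pointer is still level with the clip, and the grip is 40 N.

```bash
python3 -c "
from cell import ctrl
print(ctrl.job_done())"
```

```text
the job is handed in; nothing more can be done
None
```

I handed the job in at about 12.7 s on the robot's clock; no verdict came back. The plate stands in the tagged slot, the stop's pointer looks level with the clip to about 1.5 mm, and the arm is still squeezing the fin and shut lever with 40 N.

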